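Scrub the tall sample beaker with the long brush

TASK

Take the long brush out of its steel holder and scrub the inside of the tall white beaker: run the bristles all the way down to the bottom, pull them up until they are about half out of the beaker, and run them all the way down again. Then stand the brush back in its holder, bristles down, and let go; leave the beaker standing upright where it is.

Things in the scene. Friction and masses are not known exactly. Their poses are not given: they have to be found in the camera images.
- brush_grip (a point): Grip point on the long brush (about 60 g; 190 mm long; starts upright in the holder, bristles down), on its axis 150 mm above its lower end; z up along the brush. From below: rigid white bristle head, 28 mm diameter, 65 mm long; steel stem 8 mm thick up to 104 mm; round black handle 20 mm in diameter from 104 to 190 mm, to be gripped at any yaw.
- brush_tip (a point): Lower end of the same brush: centre of the flat underside of the bristle head; z points up along the brush.
- holder: Brush holder, fixed to the bench: a steel tube 58 mm in outer and 50 mm in inner diameter on a dark steel square foot 85 mm wide. The mouth is 60 mm and the inner floor 6 mm above the bench. Origin: centre of its underside, on the bench; z points up.
- beaker: Tall straight open white plastic beaker (about 250 g, loose), 72 mm outer and 66 mm inner diameter, 100 mm high, inner floor 5 mm above its underside. The tallest open vessel; not the low white dish (45 mm high) nor the closed jar. Nothing that stands near is higher than 100 mm, but for the brush. Origin: centre of its underside; z up.

How it is judged:
By the outcome, as a careful person would: the job done as asked, in the order asked, and still so for the second after the job is handed in, with the robot touching nothing.
It also fails if it takes over 48 s, if anything falls off the work surface, if the arm or the gripper's body presses on something with over 40 N, if the wrist force passes 120 N, or if a joint passes its speed limit or range.

ROBOT

A 6-joint arm with a two-finger parallel gripper is mounted at the origin on the work surface. World frame = base frame: x ahead of the robot, y to its left, z up, the work surface at z = 0. Lengths are in m, angles in degrees, forces in N, time in s.
With the tool pointing down it reaches from about 0.35 to 0.875 m from the base axis. Payload 4.2 kg.
Tool frame: the origin (TCP) lies at the very end of the fingers, on their centre line; the grasp point (between the pads) lies behind it (r.grip_point_offset is the z of the grasp point in the tool frame, in m); z points along the fingers, y is the direction in which the jaws open and shut (so a half turn about z gives the same grasp; the last joint's range is limited). The gripper opens to 87 mm and grips with 3 to 60 N. Pads are 19 mm wide; open, the fingers measure 117 mm over their backs; the gripper's body (75 mm by 190 mm) begins 51 mm behind the grasp point.
Start: joints at [-53.079, 22.042, 0.453, 0, -68.411, -14.817], TCP at [0.235, -0.579, 0.223] pointing down, gripper open.
Joint ranges: [-179.83, 179.83], [-69.29, 118.12], [-61.27, 80.66], [-181.25, 117.63], [-171.15, -9.14], [-177.46, 177.46]. Speed limits (degrees/s): [159.86, 159.86, 180, 180, 180, 180].

INTERFACE

Orientations are given as a 3x3 rotation matrix whose columns are the frame's x, y, z axes.
In Python, from station import r, capture, workorder gives the robot as it stands. The module is installed in compiled form; this text tells all that it offers.
- The arm moves only by the shell command python3 -m crank 'ROWS'. ROWS is JSON, a list of rows, each an object with "delta_rot": the turn, a rotation vector about the tool's x, y, z in rad, a list of three; "linear": the shift along the tool's x, y, z in m, a list of three; "gripper": the opening in per cent of the stroke, from 0 (shut) to 100 (fully open). A call has 1 to 10 rows; each row shifts and turns the commanded pose from where the row before left it, along the tool's axes as they then stand; what a row does not reach is not made up. A row lasts 1/8 s, in which the tool goes at most 62.5 mm and 10.7 degrees, less where a joint would pass 70% of its speed; a pose out of reach is approached as far as the arm can. A call is refused whole if a number of a shift passes 0.0625 or a number of a turn 0.188, either way. A call with a gripper value outside its range is refused whole. The fingers move at their own pace and stop on an object; the grip force is fixed at half the most. Time passes only in rows, so rows that do not move let the fingers close. It gives the time, the measured TCP pose, the force and the opening at its end, in the units of the state.
- r.sense(): the state, without advancing time (a new reading comes with each control period).
- capture(name): name is "scene" or "side" or "wrist"; returns a dict with "img" (384x512x3 uint8, blue, green, red), "fx", "fy", "cx", "cy" (pixels), "world_from_camera" (4x4, takes a point from camera to world coordinates). Camera axes: x right, y down, z forward; pixel columns grow to the right and rows downward; lengths in m; the calibration is good to about 2 mm. A picture is of the moment at which its call begins. There is no depth.
- workorder.finish_job(): hands the job in, once; it reports no verdict.
The state is a dict: "time_s": time; "joints": joint angles; "joint_velocities": joint speeds; "effort": joint torques, N m; "tcp_pos": TCP position; "ee_rot": TCP orientation; "wrist_force": force on the tool from outside, world axes, zero at the start; "moment": the same for the moment, N m; "gripper_width": opening from 0.0 (shut) to 1.0 (fully open).
Only numpy, scipy, OpenCV 4.12 (cv2) and the standard library are available. Lean on these libraries where they do the work, as an engineer would, in place of code of your own. Each camera call takes 0.05 s, during which the arm holds its last target.

## Working session

There is one attempt and no reset: what is moved stays moved. The work goes in short steps, Python scripts to look and compute and a shell command to move; the robot and the scene stay as the last step left them, time stands still between calls to the robot, and variables do not carry over. Pictures are saved under pics/ and viewed, and the job is handed in when it is done.

```bash
mkdir -p pics
python3 - <<'E'
from station import r,capture
import cv2,numpy as np
print(r.sense(), r.grip_point_offset)
for n in("scene","side","wrist"):
    c=capture(n); cv2.imwrite(f"pics/{n}0.png",c["img"]); print(n,c["fx"],c["fy"],c["cx"],c["cy"]);print(np.round(c["world_from_camera"],4))
E
```

```text
{'time_s': 0.0, 'joints': array([-5.30801308e+01,  2.20916903e+01,  3.79492918e-01, -2.85416862e-02,
       -6.84095433e+01, -1.48151035e+01]), 'joint_velocities': array([ 0.03404742,  0.04657376, -0.09116862, -0.03096244, -0.00020695,
       -0.01809657]), 'effort': array([ 2.54865872e-04, -3.90667927e+01,  1.87408358e+01,  4.22002003e+00,
        1.09103654e-02, -1.81551327e-04]), 'tcp_pos': array([ 0.23496671, -0.57850809,  0.221449  ]), 'ee_rot': array([[-9.26566438e-01, -3.76130051e-01, -9.06007851e-04],
       [-3.76131130e-01,  9.26564334e-01,  1.97691385e-03],
       [ 9.58978560e-05,  2.17251978e-03, -9.99997635e-01]]), 'wrist_force': array([-0.48205057, -0.04772736,  0.53317386]), 'moment': array([ 0.01800253, -0.07058784,  0.00550636]), 'gripper_width': 1.0005605332612297} -0.0187
scene 364.5284942917345 364.5284942917345 250.11641037862566 193.3068750494335
[[-1.291e-01  7.277e-01 -6.737e-01  9.837e-01]
 [ 9.916e-01  9.430e-02 -8.810e-02  8.080e-02]
 [-5.000e-04 -6.794e-01 -7.338e-01  6.129e-01]
 [ 0.000e+00  0.000e+00  0.000e+00  1.000e+00]]
side 475.9094719163843 475.9094719163843 257.38861342684766 199.94478674333016
[[-0.9306 -0.2095  0.3003  0.3029]
 [-0.3659  0.499  -0.7856  0.655 ]
 [ 0.0147 -0.8409 -0.541   0.5639]
 [ 0.      0.      0.      1.    ]]
wrist 307.38469426085635 307.38469426085635 257.5057661656882 189.6401874943265
[[-0.3767  0.8879  0.2642  0.163 ]
 [ 0.9263  0.3605  0.1093 -0.6095]
 [ 0.0018  0.2859 -0.9582  0.3835]
 [ 0.      0.      0.      1.    ]]
```

View pics/scene0.png

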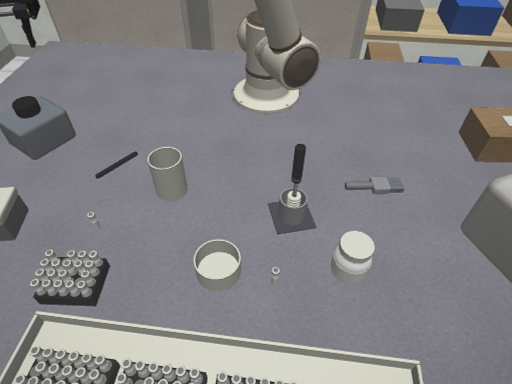

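View pics/side0.png

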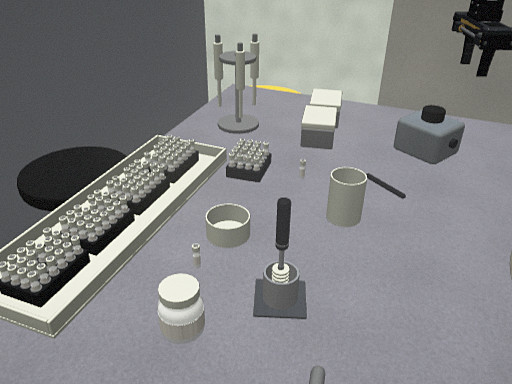

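View pics/wrist0.png

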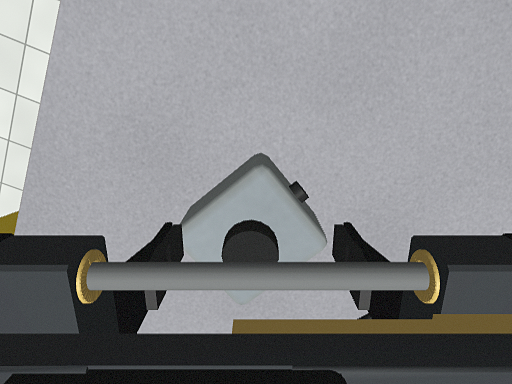

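The scene view shows the beaker at about (168,175), the brush handle at (299,165) and the holder at (292,212). The side view shows the beaker at (347,197), the brush at (283,240) and the holder at (281,290). The gripper is over the grey bottle. I'll zoom in to measure.

Run:
```python
import cv2,numpy as np
def crop(n,x0,y0,w,h,s):
    i=cv2.imread(f"pics/{n}0.png")[y0:y0+h,x0:x0+w]
    i=cv2.resize(i,None,fx=s,fy=s,interpolation=cv2.INTER_CUBIC)
    for k in range(0,w,10):
        cv2.line(i,(k*s,0),(k*s,6 if k%50 else 14),(0,0,255),1)
        if k%20==0: cv2.putText(i,str(x0+k),(k*s,24),0,.35,(0,0,255),1)
    for k in range(0,h,10):
        cv2.line(i,(0,k*s),(6,k*s),(0,0,255),1)
        if k%20==0: cv2.putText(i,str(y0+k),(8,k*s+4),0,.35,(0,0,255),1)
    return i
cv2.imwrite("pics/c1.png",crop("scene",140,130,190,115,4))
cv2.imwrite("pics/c2.png",crop("side",240,155,140,148,4))
```

```text
(no output)
```

View pics/c1.png

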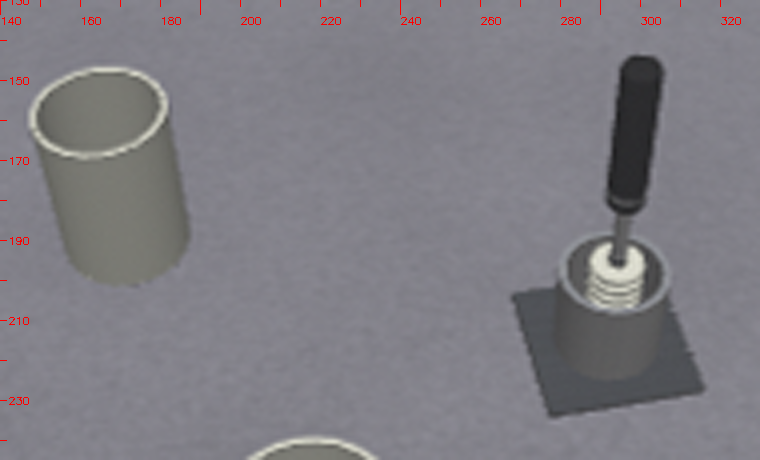

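View pics/c2.png

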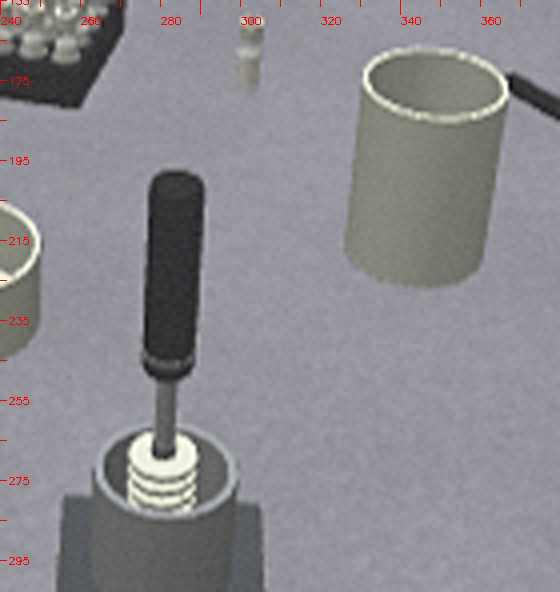

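```bash
cat > h.py <<'E'
import numpy as np
from station import capture
from scipy.optimize import least_squares
def proj(c,P):
    T=np.linalg.inv(c["world_from_camera"]); p=np.atleast_2d(P)@T[:3,:3].T+T[:3,3]
    return np.c_[c["fx"]*p[:,0]/p[:,2]+c["cx"],c["fy"]*p[:,1]/p[:,2]+c["cy"]]
t=np.linspace(0,2*np.pi,181)
def circ(x,y,z,R): return np.c_[x+R*np.cos(t),y+R*np.sin(t),0*t+z]
def ext(c,P):
    q=proj(c,P); return np.r_[q[:,0].min(),q[:,0].max(),q[:,1].min(),q[:,1].max()]
def ray(c,u,v):
    W=c["world_from_camera"]; d=W[:3,:3]@np.array([(u-c["cx"])/c["fx"],(v-c["cy"])/c["fy"],1]); return W[:3,3],d/np.linalg.norm(d)
def atz(c,u,v,z):
    o,d=ray(c,u,v); return o+d*(z-o[2])/d[2]
E
python3 - <<'E'
from h import *
S=capture("scene");D=capture("side")
def fit(z,R,es,ed,x0):
    for nm,cs in(("both",((S,es),(D,ed))),("scene",((S,es),)),("side",((D,ed),))):
        f=lambda p:np.concatenate([[a-b for a,b in zip(ext(c,circ(*p,z,R)),e) if b] for c,e in cs])
        s=least_squares(f,x0); print(nm,s.x.round(4),s.fun.round(1))
print("beaker");fit(.1,.036,(147.2,182,146.5,169.7),(330.5,367.2,166,185.5),(.5,-.2))
print("holder");fit(.06,.029,(279,307.2,188.5,208),(263,299.3,261,284.5),(.5,.1))
print("foot pts",[atz(S,*p,.004).round(4) for p in((267.5,204),(277.5,234),(316.5,227.5))])
# brush axis at handle: mid points of handle width -> planes; intersect rays of points
def tri(a,b):
    o1,d1=ray(S,*a);o2,d2=ray(D,*b)
    A=np.c_[d1,-d2];k=np.linalg.lstsq(A,o2-o1,rcond=None)[0];p,q=o1+d1*k[0],o2+d2*k[1];return((p+q)/2).round(4),np.linalg.norm(p-q).round(4)
print("top",tri((300.4,145.5),(284,200.5)),"bot",tri((296.6,181),(282,246.5)), "stemfoot",tri((294.7,195.5),(280.5,268.5)))
E
```

```text
beaker
both [ 0.4294 -0.1735] [ 0.5  0.1 -1.3 -1.9 -1.1 -0.9 -0.1 -1.4]
scene [ 0.4346 -0.1726] [ 0.1 -0.1  0.2 -0.2]
side [ 0.427  -0.1711] [-0.1  0.1  0.7 -0.6]
holder
both [0.4723 0.1042] [ 0.6  0.7 -2.5 -1.1 -0.9 -0.7 -1.5 -0.6]
scene [0.4775 0.1031] [-0.1  0.1 -0.8  0.7]
side [0.4703 0.106 ] [-0.2  0.2 -0.5  0.5]
foot pts [array([0.4517, 0.05  , 0.004 ]), array([0.5308, 0.0785, 0.004 ]), array([0.5035, 0.1581, 0.004 ])]
top (array([0.4724, 0.1044, 0.194 ]), np.float64(0.0001)) bot (array([0.4734, 0.1044, 0.1079]), np.float64(0.0046)) stemfoot (array([0.4732, 0.1049, 0.0648]), np.float64(0.003))
```

```bash
python3 -m crank '[{"delta_rot":[0,0,0.1286],"linear":[0,0,-0.01],"gripper":100},{"delta_rot":[0,0,0.1286],"linear":[0,0,-0.01],"gripper":100},{"delta_rot":[0,0,0.1286],"linear":[0,0,-0.01],"gripper":100},{"delta_rot":[0,0,0],"linear":[-0.01,0.03,0],"gripper":100},{"delta_rot":[0,0,0],"linear":[-0.017,0.05,0],"gripper":100},{"delta_rot":[0,0,0],"linear":[-0.017,0.05,0],"gripper":100},{"delta_rot":[0,0,0],"linear":[-0.017,0.05,0],"gripper":100},{"delta_rot":[0,0,0],"linear":[-0.017,0.05,0],"gripper":100},{"delta_rot":[0,0,0],"linear":[-0.017,0.05,0],"gripper":100},{"delta_rot":[0,0,0],"linear":[-0.017,0.05,0],"gripper":100}]'
```

```text
time_s: 1.5
tcp_pos: [0.3474, -0.2475, 0.2527]
ee_rot: [[-1.0, 0.0, 0.001], [0.0, 1.0, -0.0], [-0.001, -0.0, -1.0]]
wrist_force: [1.7, 0.6, -0.0]
gripper_width: 1.0
```

```bash
python3 -m crank '[{"delta_rot":[0,0,0],"linear":[-0.016,0.045,0],"gripper":100},{"delta_rot":[0,0,0],"linear":[-0.016,0.045,0],"gripper":100},{"delta_rot":[0,0,0],"linear":[-0.016,0.045,0],"gripper":100},{"delta_rot":[0,0,0],"linear":[-0.016,0.045,0],"gripper":100},{"delta_rot":[0,0,0],"linear":[-0.016,0.045,0],"gripper":100},{"delta_rot":[0,0,0],"linear":[-0.016,0.045,0],"gripper":100},{"delta_rot":[0,0,0],"linear":[-0.015,0.045,0],"gripper":100},{"delta_rot":[0,0,0],"linear":[-0.015,0.038,0],"gripper":100},{"delta_rot":[0,0,0],"linear":[0,0,0],"gripper":100},{"delta_rot":[0,0,0],"linear":[0,0,0],"gripper":100}]'
python3 - <<'E'
from h import *;import cv2
from station import r
for n in("wrist","side"):
    c=capture(n);cv2.imwrite(f"pics/{n}1.png",c["img"])
    g=r.sense()["tcp_pos"]; print(n,g,proj(c,[g,[.473,.1045,.196],[.473,.1045,.11],[.473,.1045,.006]]).round(1).tolist())
E
```

```text
time_s: 2.75
tcp_pos: [0.4728, 0.1037, 0.2523]
ee_rot: [[-1.0, -0.0, -0.001], [-0.0, 1.0, -0.0], [0.001, -0.0, -1.0]]
wrist_force: [0.1, 0.3, 0.0]
gripper_width: 0.999
wrist [0.47275327 0.10329204 0.25248012] [[258.7, 238.8], [260.0, 206.2], [259.4, 177.8], [258.9, 158.6]]
side [0.47276793 0.10310993 0.25262105] [[286.0, 164.0], [283.7, 199.2], [281.2, 246.5], [278.5, 296.2]]
```

View pics/wrist1.png

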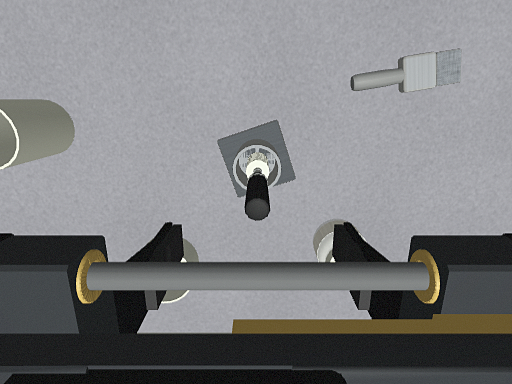

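View pics/side1.png

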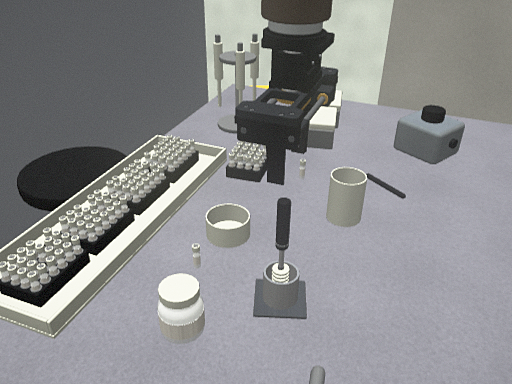

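The wrist view shows the handle top at (257.5,209), within about 2 mm of prediction and centred between the fingers. The holder is clear. Next I descend and grip.

```bash
python3 -m crank '[{"delta_rot":[0,0,0],"linear":[-0.001,0,0.016],"gripper":100},{"delta_rot":[0,0,0],"linear":[0,0,0.025],"gripper":100},{"delta_rot":[0,0,0],"linear":[0,0,0.025],"gripper":100},{"delta_rot":[0,0,0],"linear":[0,0,0.025],"gripper":100},{"delta_rot":[0,0,0],"linear":[0,0,0.015],"gripper":100},{"delta_rot":[0,0,0],"linear":[0,0,0.009],"gripper":100},{"delta_rot":[0,0,0],"linear":[0,0,0],"gripper":40},{"delta_rot":[0,0,0],"linear":[0,0,0],"gripper":30},{"delta_rot":[0,0,0],"linear":[0,0,0],"gripper":0},{"delta_rot":[0,0,0],"linear":[0,0,0],"gripper":0}]'; python3 -m crank '[{"delta_rot":[0,0,0],"linear":[0,0,0],"gripper":0},{"delta_rot":[0,0,0],"linear":[0,0,0],"gripper":0},{"delta_rot":[0,0,0],"linear":[0,0,0],"gripper":0}]'
python3 - <<'E'
import cv2
from h import *
for n in("scene","side"):
    c=capture(n);cv2.imwrite(f"pics/{n}2.png",c["img"])
E
```

```text
time_s: 4.1
tcp_pos: [0.4744, 0.1041, 0.138]
ee_rot: [[-1.0, -0.0, 0.001], [-0.0, 1.0, 0.0], [-0.001, 0.0, -1.0]]
wrist_force: [-0.2, 0.6, 0.2]
gripper_width: 0.629
time_s: 4.47
tcp_pos: [0.4742, 0.104, 0.1375]
ee_rot: [[-1.0, -0.0, -0.0], [-0.0, 1.0, -0.0], [0.0, -0.0, -1.0]]
wrist_force: [0.2, 0.9, 1.0]
gripper_width: 0.289
```

View pics/side2.png

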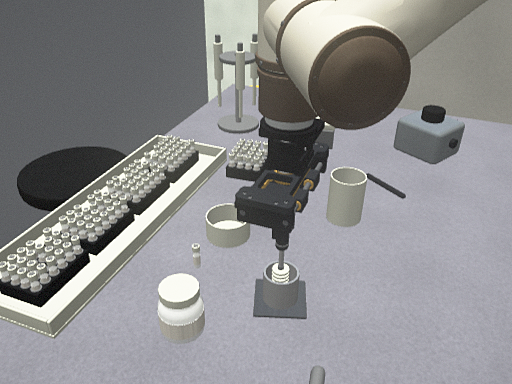

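The gripper is around the handle at (282,235) and still closing (0.289; the handle is about 0.23).

```bash
python3 -m crank '[{"delta_rot":[0,0,0],"linear":[0,0,0],"gripper":0},{"delta_rot":[0,0,0],"linear":[0,0,0],"gripper":0},{"delta_rot":[0,0,0],"linear":[0,0,0],"gripper":0},{"delta_rot":[0,0,0],"linear":[0,0,0],"gripper":0}]'; python3 -m crank '[{"delta_rot":[0,0,0],"linear":[0,0,-0.008],"gripper":0},{"delta_rot":[0,0,0],"linear":[0,0,-0.02],"gripper":0},{"delta_rot":[0,0,0],"linear":[0,0,-0.02],"gripper":0},{"delta_rot":[0,0,0],"linear":[0,0,-0.025],"gripper":0},{"delta_rot":[0,0,0],"linear":[0,0,-0.025],"gripper":0},{"delta_rot":[0,0,0],"linear":[0,0,-0.025],"gripper":0},{"delta_rot":[0,0,0],"linear":[0,0,-0.015],"gripper":0},{"delta_rot":[0,0,0],"linear":[0,0,-0.005],"gripper":0},{"delta_rot":[0,0,0],"linear":[0,0,0],"gripper":0},{"delta_rot":[0,0,0],"linear":[0,0,0],"gripper":0}]'
python3 - <<'E'
import cv2
from h import *
from station import r
for n in("scene","side"):
    c=capture(n);cv2.imwrite(f"pics/{n}3.png",c["img"])
    g=r.sense()["tcp_pos"]; a=g+[0,0,.0187-.15]; print(n,g,proj(c,[a,a+[0,0,.065],a+[0,0,.104]]).round(1).tolist())
a=cv2.imread("pics/scene3.png")[60:260,210:380];b=cv2.imread("pics/side3.png")[150:350,210:380]
cv2.imwrite("pics/c3.png",cv2.resize(np.hstack([a,b]),None,fx=2.3,fy=2.3,interpolation=cv2.INTER_CUBIC))
E
```

```text
time_s: 5.08
tcp_pos: [0.4742, 0.1039, 0.1375]
ee_rot: [[-1.0, 0.0, -0.0], [0.0, 1.0, -0.0], [0.0, -0.0, -1.0]]
wrist_force: [0.5, 0.2, -0.3]
gripper_width: 0.221
time_s: 6.32
tcp_pos: [0.4737, 0.1038, 0.2795]
ee_rot: [[-1.0, 0.0, -0.002], [0.0, 1.0, -0.001], [0.002, -0.001, -1.0]]
wrist_force: [-0.8, -0.8, -0.2]
gripper_width: 0.221
scene [0.47378862 0.10378905 0.27957799] [[297.6, 164.9], [301.2, 137.4], [303.5, 118.8]]
side [0.4738861  0.10382495 0.27970838] [[281.8, 225.8], [283.8, 188.5], [285.0, 164.3]]
```

View pics/c3.png

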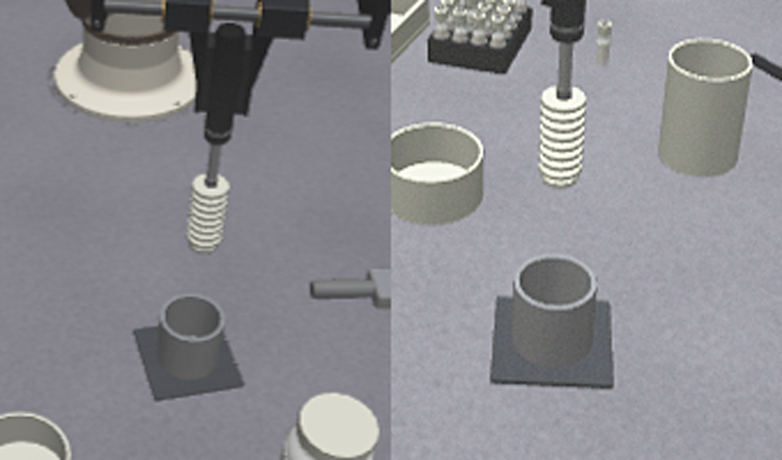

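The brush is held upright, with its tip at about z=0.148. The tip is at (298,167) in the scene view and (283,227) in the side view, matching the model. Next I go over the beaker.

```bash
python3 -m crank '[{"delta_rot":[0,0,0],"linear":[0.003,-0.02,0],"gripper":0},{"delta_rot":[0,0,0],"linear":[0.007,-0.04,0],"gripper":0},{"delta_rot":[0,0,0],"linear":[0.007,-0.045,0],"gripper":0},{"delta_rot":[0,0,0],"linear":[0.007,-0.045,0],"gripper":0},{"delta_rot":[0,0,0],"linear":[0.007,-0.045,0],"gripper":0},{"delta_rot":[0,0,0],"linear":[0.006,-0.04,0],"gripper":0},{"delta_rot":[0,0,0],"linear":[0.004,-0.026,0],"gripper":0},{"delta_rot":[0,0,0],"linear":[0.002,-0.015,0],"gripper":0},{"delta_rot":[0,0,0],"linear":[0,0,0],"gripper":0},{"delta_rot":[0,0,0],"linear":[0,0,0],"gripper":0}]'
python3 - <<'E'
import cv2
from h import *
from station import r
for n in("scene","side"):
    c=capture(n);cv2.imwrite(f"pics/{n}4.png",c["img"])
    g=r.sense()["tcp_pos"]; a=g+[0,0,.0187-.15]; print(n,g,proj(c,[a,a+[0,0,.065],a+[0,0,.104],[.431,-.172,.1]]).round(1).tolist())
a=cv2.imread("pics/scene4.png")[80:230,90:250];b=cv2.imread("pics/side4.png")[90:240,270:430]
cv2.imwrite("pics/c4.png",cv2.resize(np.hstack([a,b]),None,fx=2.5,fy=2.5,interpolation=cv2.INTER_CUBIC))
E
```

```text
time_s: 7.68
tcp_pos: [0.4312, -0.1717, 0.2805]
ee_rot: [[-1.0, -0.0, -0.0], [-0.0, 1.0, 0.0], [0.0, 0.0, -1.0]]
wrist_force: [0.5, -0.3, -0.8]
gripper_width: 0.222
scene [ 0.43130533 -0.17146588  0.28051813] [[161.5, 138.4], [155.3, 111.1], [151.2, 92.9], [165.5, 156.7]]
side [ 0.43134927 -0.17138325  0.28053517] [[349.6, 152.7], [353.8, 121.1], [356.5, 100.9], [346.8, 174.9]]
```

View pics/c4.png

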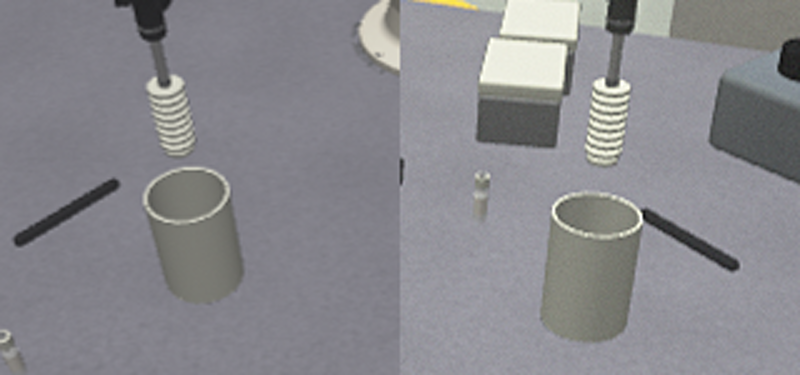

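The tip at (161,139) scene and (351,154) side is above the rim centre to within about 1.5 mm in both views. Descending now.

```bash
python3 -m crank '[{"delta_rot":[0,0,0],"linear":[0,-0.001,0.015],"gripper":0},{"delta_rot":[0,0,0],"linear":[0,0,0.025],"gripper":0},{"delta_rot":[0,0,0],"linear":[0,0,0.025],"gripper":0},{"delta_rot":[0,0,0],"linear":[0,0,0.025],"gripper":0},{"delta_rot":[0,0,0],"linear":[0,0,0.025],"gripper":0},{"delta_rot":[0,0,0],"linear":[0,0,0.015],"gripper":0},{"delta_rot":[0,0,0],"linear":[0,0,0.008],"gripper":0},{"delta_rot":[0,0,0],"linear":[0,0,0.003],"gripper":0},{"delta_rot":[0,0,0],"linear":[0,0,0],"gripper":0},{"delta_rot":[0,0,0],"linear":[0,0,0],"gripper":0}]'; python3 -m crank '[{"delta_rot":[0,0,0],"linear":[0,0,0.001],"gripper":0},{"delta_rot":[0,0,0],"linear":[0,0,0],"gripper":0}]'
python3 - <<'E'
import cv2
from h import *
for n in("scene","side"):
    c=capture(n);cv2.imwrite(f"pics/{n}5.png",c["img"])
a=cv2.imread("pics/scene5.png")[80:230,90:250];b=cv2.imread("pics/side5.png")[90:240,270:430]
cv2.imwrite("pics/c5.png",cv2.resize(np.hstack([a,b]),None,fx=2.5,fy=2.5,interpolation=cv2.INTER_CUBIC))
E
```

```text
time_s: 9.02
tcp_pos: [0.4316, -0.1731, 0.1401]
ee_rot: [[-1.0, -0.0, 0.001], [-0.0, 1.0, -0.0], [-0.001, -0.0, -1.0]]
wrist_force: [-0.6, -1.5, -0.3]
gripper_width: 0.223
time_s: 9.28
tcp_pos: [0.4312, -0.173, 0.1387]
ee_rot: [[-1.0, 0.0, 0.0], [0.0, 1.0, 0.0], [-0.0, 0.0, -1.0]]
wrist_force: [0.3, -0.6, -0.9]
gripper_width: 0.223
```

View pics/c5.png

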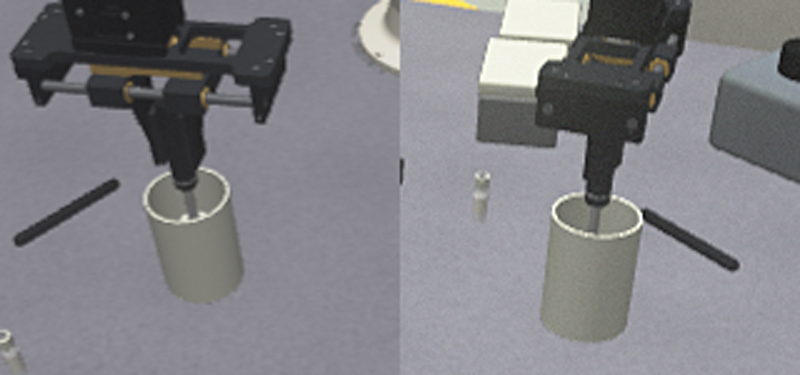

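The brush is inside the beaker, which hasn't moved, and the stem is at (595,215) in the crop. The tip is about 2 mm above the floor, so I feel for the bottom.

```bash
python3 -m crank '[{"delta_rot":[0,0,0],"linear":[0,0,0.001],"gripper":0},{"delta_rot":[0,0,0],"linear":[0,0,0],"gripper":0}]'; python3 -m crank '[{"delta_rot":[0,0,0],"linear":[0,0,0.001],"gripper":0},{"delta_rot":[0,0,0],"linear":[0,0,0],"gripper":0}]'
```

```text
time_s: 9.62
tcp_pos: [0.4311, -0.173, 0.1374]
ee_rot: [[-1.0, 0.0, -0.0], [0.0, 1.0, 0.0], [0.0, 0.0, -1.0]]
wrist_force: [-0.4, -0.3, -0.9]
gripper_width: 0.215
time_s: 9.88
tcp_pos: [0.4312, -0.173, 0.1365]
ee_rot: [[-1.0, 0.0, -0.0], [0.0, 1.0, 0.0], [0.0, 0.0, -1.0]]
wrist_force: [-0.4, -0.6, -0.4]
gripper_width: 0.223
```

```bash
python3 -m crank '[{"delta_rot":[0,0,0],"linear":[0,0,0.001],"gripper":0},{"delta_rot":[0,0,0],"linear":[0,0,0],"gripper":0}]'
```

```text
time_s: 10.12
tcp_pos: [0.4315, -0.1732, 0.1364]
ee_rot: [[-1.0, -0.0, 0.001], [-0.0, 1.0, -0.0], [-0.001, -0.0, -1.0]]
wrist_force: [-1.0, 1.6, 5.2]
gripper_width: 0.222
```

That is floor contact at 5 N with TCP z=0.1364. Next I pull up 62–63 mm so about half the bristles are out.

```bash
python3 -m crank '[{"delta_rot":[0,0,0],"linear":[0,0,-0.005],"gripper":0},{"delta_rot":[0,0,0],"linear":[0,0,-0.015],"gripper":0},{"delta_rot":[0,0,0],"linear":[0,0,-0.02],"gripper":0},{"delta_rot":[0,0,0],"linear":[0,0,-0.015],"gripper":0},{"delta_rot":[0,0,0],"linear":[0,0,-0.008],"gripper":0},{"delta_rot":[0,0,0],"linear":[0,0,0],"gripper":0},{"delta_rot":[0,0,0],"linear":[0,0,0],"gripper":0}]'
python3 - <<'E'
import cv2
from h import *
for n in("scene","side"):
    c=capture(n);cv2.imwrite(f"pics/{n}6.png",c["img"])
a=cv2.imread("pics/scene6.png")[80:230,90:250];b=cv2.imread("pics/side6.png")[90:240,270:430]
cv2.imwrite("pics/c6.png",cv2.resize(np.hstack([a,b]),None,fx=2.5,fy=2.5,interpolation=cv2.INTER_CUBIC))
E
```

```text
time_s: 11.0
tcp_pos: [0.4307, -0.1729, 0.1979]
ee_rot: [[-1.0, 0.0, -0.001], [0.0, 1.0, 0.0], [0.001, 0.0, -1.0]]
wrist_force: [0.4, -0.1, -0.3]
gripper_width: 0.224
```

View pics/c6.png

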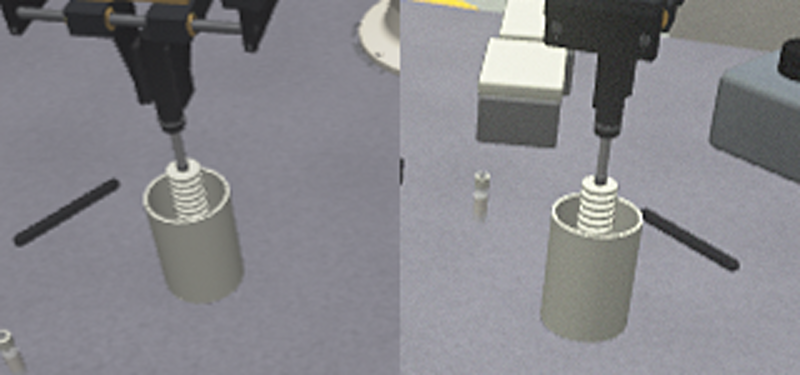

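The bristle head is half above the rim (top at (183,168) and (598,183) in the crop), and the beaker hasn't moved. TCP 0.1979 puts the tip at about z=0.0665. Going down again.

```bash
python3 -m crank '[{"delta_rot":[0,0,0],"linear":[0,0,0.008],"gripper":0},{"delta_rot":[0,0,0],"linear":[0,0,0.015],"gripper":0},{"delta_rot":[0,0,0],"linear":[0,0,0.02],"gripper":0},{"delta_rot":[0,0,0],"linear":[0,0,0.013],"gripper":0},{"delta_rot":[0,0,0],"linear":[0,0,0.004],"gripper":0},{"delta_rot":[0,0,0],"linear":[0,0,0.002],"gripper":0},{"delta_rot":[0,0,0],"linear":[0,0,0.001],"gripper":0},{"delta_rot":[0,0,0],"linear":[0,0,0],"gripper":0},{"delta_rot":[0,0,0],"linear":[0,0,0],"gripper":0}]'
```

```text
time_s: 12.22
tcp_pos: [0.4317, -0.1732, 0.1365]
ee_rot: [[-1.0, -0.0, 0.002], [-0.0, 1.0, -0.0], [-0.002, -0.0, -1.0]]
wrist_force: [-1.5, 0.3, 5.8]
gripper_width: 0.221
```

It touched the bottom again (5.8 N at the same height). Next I lift out and carry the brush back to the holder.

```bash
python3 -m crank '[{"delta_rot":[0,0,0],"linear":[0,0,-0.005],"gripper":0},{"delta_rot":[0,0,0],"linear":[0,0,-0.02],"gripper":0},{"delta_rot":[0,0,0],"linear":[0,0,-0.025],"gripper":0},{"delta_rot":[0,0,0],"linear":[0,0,-0.025],"gripper":0},{"delta_rot":[0,0,0],"linear":[0,0,-0.025],"gripper":0},{"delta_rot":[0,0,0],"linear":[0,0,-0.025],"gripper":0},{"delta_rot":[0,0,0],"linear":[0,0,-0.015],"gripper":0},{"delta_rot":[0,0,0],"linear":[0,0,-0.005],"gripper":0},{"delta_rot":[0,0,0],"linear":[0,0,0],"gripper":0}]' && python3 -m crank '[{"delta_rot":[0,0,0],"linear":[-0.002,0.015,0],"gripper":0},{"delta_rot":[0,0,0],"linear":[-0.006,0.035,0],"gripper":0},{"delta_rot":[0,0,0],"linear":[-0.007,0.045,0],"gripper":0},{"delta_rot":[0,0,0],"linear":[-0.007,0.045,0],"gripper":0},{"delta_rot":[0,0,0],"linear":[-0.007,0.045,0],"gripper":0},{"delta_rot":[0,0,0],"linear":[-0.007,0.045,0],"gripper":0},{"delta_rot":[0,0,0],"linear":[-0.005,0.03,0],"gripper":0},{"delta_rot":[0,0,0],"linear":[-0.002,0.017,0],"gripper":0},{"delta_rot":[0,0,0],"linear":[0,0,0],"gripper":0},{"delta_rot":[0,0,0],"linear":[0,0,0],"gripper":0}]'
python3 - <<'E'
import cv2
from h import *
for n in("scene","side"):
    c=capture(n);cv2.imwrite(f"pics/{n}7.png",c["img"])
a=cv2.imread("pics/scene7.png")[60:260,130:330];b=cv2.imread("pics/side7.png")[130:330,210:380]
cv2.imwrite("pics/c7.png",cv2.resize(np.hstack([a,b]),None,fx=2.1,fy=2.1,interpolation=cv2.INTER_CUBIC))
E
```

```text
time_s: 13.35
tcp_pos: [0.431, -0.1729, 0.28]
ee_rot: [[-1.0, 0.0, -0.001], [0.0, 1.0, 0.0], [0.001, 0.0, -1.0]]
wrist_force: [-0.3, 0.6, -0.9]
gripper_width: 0.223
time_s: 14.6
tcp_pos: [0.4738, 0.1034, 0.2803]
ee_rot: [[-1.0, 0.0, -0.001], [0.0, 1.0, -0.0], [0.001, -0.0, -1.0]]
wrist_force: [-0.1, 0.1, -0.9]
gripper_width: 0.221
```

View pics/c7.png

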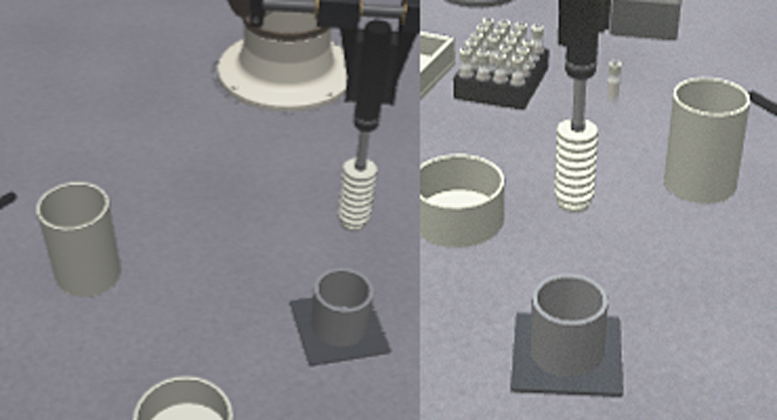

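The brush is upright above the holder, where it was drawn out, and the beaker is still upright. Lowering it in.

```bash
python3 -m crank '[{"delta_rot":[0,0,0],"linear":[0,0,0.015],"gripper":0},{"delta_rot":[0,0,0],"linear":[0,0,0.025],"gripper":0},{"delta_rot":[0,0,0],"linear":[0,0,0.025],"gripper":0},{"delta_rot":[0,0,0],"linear":[0,0,0.025],"gripper":0},{"delta_rot":[0,0,0],"linear":[0,0,0.025],"gripper":0},{"delta_rot":[0,0,0],"linear":[0,0,0.015],"gripper":0},{"delta_rot":[0,0,0],"linear":[0,0,0.008],"gripper":0},{"delta_rot":[0,0,0],"linear":[0,0,0.003],"gripper":0},{"delta_rot":[0,0,0],"linear":[0,0,0],"gripper":0},{"delta_rot":[0,0,0],"linear":[0,0,0],"gripper":0}]'; python3 -m crank '[{"delta_rot":[0,0,0],"linear":[0,0,0.001],"gripper":0},{"delta_rot":[0,0,0],"linear":[0,0,0],"gripper":0}]'; python3 -m crank '[{"delta_rot":[0,0,0],"linear":[0,0,0.001],"gripper":0},{"delta_rot":[0,0,0],"linear":[0,0,0],"gripper":0}]'
```

```text
time_s: 15.95
tcp_pos: [0.4746, 0.1041, 0.1401]
ee_rot: [[-1.0, 0.0, 0.001], [0.0, 1.0, 0.001], [-0.001, 0.001, -1.0]]
wrist_force: [0.0, -0.8, -0.9]
gripper_width: 0.223
time_s: 16.2
tcp_pos: [0.4742, 0.104, 0.1387]
ee_rot: [[-1.0, -0.0, 0.0], [-0.0, 1.0, 0.0], [-0.0, 0.0, -1.0]]
wrist_force: [-0.0, -0.1, -1.3]
gripper_width: 0.224
time_s: 16.45
tcp_pos: [0.4742, 0.104, 0.1375]
ee_rot: [[-1.0, -0.0, -0.0], [-0.0, 1.0, -0.0], [0.0, -0.0, -1.0]]
wrist_force: [-0.1, -0.0, -0.4]
gripper_width: 0.222
```

```bash
python3 -m crank '[{"delta_rot":[0,0,0],"linear":[0,0,0.0005],"gripper":0},{"delta_rot":[0,0,0],"linear":[0,0,0],"gripper":0},{"delta_rot":[0,0,0],"linear":[0,0,0],"gripper":0}]'
```

```text
time_s: 16.82
tcp_pos: [0.4744, 0.104, 0.1375]
ee_rot: [[-1.0, -0.0, 0.001], [-0.0, 1.0, 0.0], [-0.001, 0.0, -1.0]]
wrist_force: [-1.2, 0.3, 4.1]
gripper_width: 0.222
```

Light floor contact at 4 N, so I let go.

```bash
python3 -m crank '[{"delta_rot":[0,0,0],"linear":[0,0,0],"gripper":30},{"delta_rot":[0,0,0],"linear":[0,0,0],"gripper":50},{"delta_rot":[0,0,0],"linear":[0,0,0],"gripper":75},{"delta_rot":[0,0,0],"linear":[0,0,0],"gripper":100},{"delta_rot":[0,0,0],"linear":[0,0,0],"gripper":100},{"delta_rot":[0,0,0],"linear":[0,0,0],"gripper":100},{"delta_rot":[0,0,0],"linear":[0,0,0],"gripper":100},{"delta_rot":[0,0,0],"linear":[0,0,0],"gripper":100},{"delta_rot":[0,0,0],"linear":[0,0,0],"gripper":100}]'
python3 - <<'E'
import cv2
from h import *
for n in("wrist","side"):
    c=capture(n);cv2.imwrite(f"pics/{n}8.png",c["img"])
E
```

```text
time_s: 17.95
tcp_pos: [0.4742, 0.104, 0.1371]
ee_rot: [[-1.0, -0.0, 0.0], [-0.0, 1.0, 0.0], [-0.0, 0.0, -1.0]]
wrist_force: [-1.2, -0.1, 0.2]
gripper_width: 0.991
```

View pics/wrist8.png

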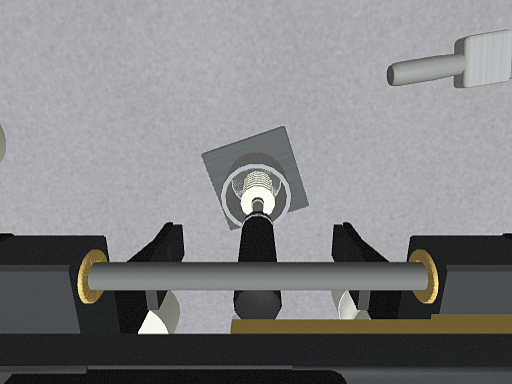

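The wrist view shows the brush standing free in the holder at (258,250), centred between the open jaws. Now I retreat upward.

```bash
python3 -m crank '[{"delta_rot":[0,0,0],"linear":[0,0,-0.008],"gripper":100},{"delta_rot":[0,0,0],"linear":[0,0,-0.02],"gripper":100},{"delta_rot":[0,0,0],"linear":[0,0,-0.025],"gripper":100},{"delta_rot":[0,0,0],"linear":[0,0,-0.025],"gripper":100},{"delta_rot":[0,0,0],"linear":[0,0,-0.025],"gripper":100},{"delta_rot":[0,0,0],"linear":[0,0,-0.025],"gripper":100},{"delta_rot":[0,0,0],"linear":[0,0,-0.015],"gripper":100},{"delta_rot":[0,0,0],"linear":[0,0,-0.007],"gripper":100},{"delta_rot":[0,0,0],"linear":[0,0,0],"gripper":100},{"delta_rot":[0,0,0],"linear":[0,0,0],"gripper":100}]'
python3 - <<'E'
import cv2
from h import *
for n in("scene","side"):
    c=capture(n);cv2.imwrite(f"pics/{n}9.png",c["img"])
a=cv2.imread("pics/scene9.png")[60:260,130:330];b=cv2.imread("pics/side9.png")[130:330,210:380]
cv2.imwrite("pics/c9.png",cv2.resize(np.hstack([a,b]),None,fx=2.1,fy=2.1,interpolation=cv2.INTER_CUBIC))
E
```

```text
time_s: 19.3
tcp_pos: [0.4738, 0.1038, 0.2861]
ee_rot: [[-1.0, 0.0, -0.002], [0.0, 1.0, -0.001], [0.002, -0.001, -1.0]]
wrist_force: [0.8, -0.4, -1.2]
gripper_width: 0.999
```

View pics/c9.png

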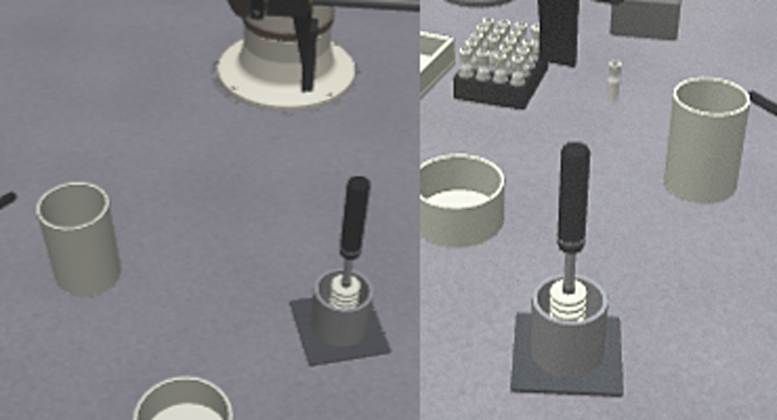

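The brush stands upright in the holder (crop (355,215) and (573,195)), the gripper is clear, and the beaker is upright in its place.

```bash
python3 -c "
from station import workorder
print(workorder.finish_job())"
```

```text
the job is handed in; nothing more can be done
None
```

I scrubbed the beaker as asked and stood the brush back in its holder, bristles down. I handed the job in at about 19.4 s of the 48 s allowed.

- **Scrub:** I ran the brush down until it touched the beaker floor (5.2 N), pulled it up about 61 mm so the bristles were half out, and ran it down again. The second floor contact was 5.8 N at the same height.
- **Last checks:** After I let go, the scene and side pictures showed the brush upright in the holder and the gripper clear above it. The beaker was standing where it was.
- **Disagreements:** The two cameras differed by up to about 7 mm in x on where the beaker and holder are. I used the combined estimate and checked the brush tip against the rim in both views before going in. No check failed.

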